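# Hang the work lamp away in the low cabinet

### The arm

A 6-joint arm with a two-finger parallel gripper is mounted at the origin on a cart in front of the work surface, level with it; the furniture and walls round the work are solid. World frame = base frame: x ahead of the robot, y to its left, z up, the work surface at z = 0. Lengths are in mm, angles in rad, forces in N, time in s.
With the tool pointing down it reaches from about 400 to 925 mm from the base axis. Payload 12.5 kg.
Tool frame: the origin (TCP) lies on the mounting face of the last link; the fingertips stand 190 mm ahead of it and the grasp point (between the pads) lies 171 mm ahead of it; z points along the fingers, y is the line along which they close (so a half turn about z gives the same grasp; the last joint's range is limited). The gripper opens to 95 mm and grips with 3 to 60 N. Pads are 20 mm wide; open, the fingers measure 119 mm over their backs; the gripper's body (75 mm by 180 mm) begins 59 mm behind the grasp point.
Start: joints at [1.226, 0.491, 1.559, -0, 1.092, -0.106], TCP at [147.811, 607.27, 404.761] pointing down, gripper open.
Joint ranges: [-3.1, 3.1], [-0.84, 2.19], [0.05, 2.79], [-1.13, 4.28], [0.06, 2.93], [-2.69, 2.69]. Speed limits (rad/s): [2.22, 2.22, 2.79, 3.14, 3.14, 3.14].

### API

Orientations are given as [roll, pitch, yaw] about the fixed x, y, z axes, in that order (R = Rz(yaw) Ry(pitch) Rx(roll)).
In Python, from cell import * gives the robot as it stands.
- The arm moves only by the tool arm_command, never from a script. Its argument "rows" is a list that holds one entry, the list of rows, each a list of 7 numbers: the shift along the tool's x, y, z normalised to -1 to 1, where 1 is 0.15 m, then the turn, a rotation vector about the tool's x, y, z normalised to -1 to 1, where 1 is 360 degrees, then the opening, from -1 (shut) to 1 (fully open). A call has 1 to 10 rows; each row is the pose to reach, as a shift and turn from the pose commanded when the call began, along the tool's axes at that moment, turning the shorter way round; what a row does not reach only later rows make up. A row lasts 1/12 s, in which the tool goes at most 41.7 mm and 7.16 degrees, less where a joint would pass 70% of its speed; a pose out of reach is approached as far as the arm can. A call with a number of a shift or a turn outside -1 to 1 is refused whole. A call with a gripper value outside its range is refused whole. The fingers move at their own pace and stop on an object; the grip force is fixed at half the most. Time passes only in rows, so rows that repeat a pose let the fingers close. It gives the time, the measured TCP pose, the force, the opening and the grip force at its end, in the units of the state.
- state(): the state, without advancing time (a new reading comes with each control period).
- read_camera(name): name is "scene" or "top"; returns (picture, depth): 400x640x3 uint8, red, green, blue; 400x640 float32, mm along the optical axis (not along the pixel's ray), 0 where there is no reading.
- get_calibration(name): a dict with "camera_matrix" (3x3 intrinsics, pixels), "position" and "orientation" of the camera in the world. Camera axes: x right, y up, looking along -z (the intrinsics and any distortion apply to the point x, -y, -z); pixel columns grow to the right and rows downward; lengths in mm; the calibration is good to about 2 mm. A picture is of the moment at which its call begins. get_calibration takes no time and is no camera call.
- job_done(): hands the job in; it is judged then, once.
The state is a dict: "t": time; "joints": joint angles; "qvel": joint speeds; "tau": joint torques, N m; "eef_pos": TCP position; "tcp_rot": TCP orientation; "ft_force": force on the tool from outside, world axes, zero at the start; "moment": the same for the moment, N m; "opening": opening from 0.0 (shut) to 1.0 (fully open); "grip_force": force on a finger pad.
Only numpy, scipy, OpenCV 4.12 (cv2) and the standard library are available. Lean on these libraries where they do the work, as an engineer would, in place of code of your own. Each camera call takes 0.05 s, during which the arm holds its last target. There are 200 camera calls.

### The job

Put the cordless work lamp away: draw it out of its sloping charging dock, lay it flat on the table and let go of it. Then take it up again and hang it by its wire loop on the hook deep inside the low grey open-fronted cabinet, so that it hangs straight down from the hook and is at rest. Do not knock over or shift the oil bottle, the round tin or the screwdriver.

Things in the scene. Friction and masses are not known exactly. Their poses are not given: they have to be found in the camera images.
- lamp: Loose cordless work lamp, about 160 g: a stick 172 long (local x), 30 wide (y), 26 thick (z), with a round steel wire loop at its +x end; black base half, grey head half with a white light strip on the +z face. Origin: middle of the stick, on its underside (centre line at z = 13). It starts in the dock, sloping: black base low inside the sleeve, loop up and away from the robot.
- lamp_loop (a point): Centre of the lamp's wire loop, local (104.5, 0, 13) mm. Loop hole 28 mm across, outside 40 mm, wire 6 mm; the loop lies in the lamp's x-y plane, so its hole runs along local z.
- lamp_head (a point): Point on the lamp's centre line in the grey head, local (48.5, 0, 13) mm, 56 mm from the loop centre: the place to grip, across the 30 mm width (local y), while the lamp is in the dock. 34 mm above the sleeve mouth.
- lamp_base (a point): Point on the centre line near the base end, local (-60.5, 0, 13) mm, 165 mm from the loop centre, 25 mm from the base end; inside the sleeve at the start. Held here across the 30 mm width, the gripper's body can stay before the roof edge while the loop reaches the hook; held by the head it meets the roof. Taken with the fingertips slanting back to the robot, it tilts up as the hand turns upright.
- dock: Fixed black charging dock, origin under it; foot plate 150 x 85 x 10 mm, height about 95. Its closed sleeve slopes up 30 degrees towards dock +x and surrounds the lower 101 mm of the lamp with 3 mm play. The lamp lies in it with its origin at dock (0, 0, 61) mm, its x axis 30 degrees above dock +x; draw it out 105 mm or more along its own +x before turning it.
- cabinet: Fixed low cabinet of grey sheet steel, 168 deep (x), 250 wide (y), 307 high; origin under the centre of its floor. Its whole front, at x = -84, is open and faces -x. Inner floor at z = 8, roof 8 mm thick with its underside at z = 299, side walls 6 mm thick, inner back face at x = +76.
- hook_bend (a point): Lowest point of the hook's centre line, cabinet (21, 0, 237) mm: 105 mm behind the roof's front edge, 62 below the roof. Hook of 6 mm round steel: from the back wall it slopes slightly down to this bend, then turns up 45 degrees to the front. The hung lamp's upper loop wire lies in the bend, loop centre about 11 mm below it, base end about 28 mm above the floor; let go tilted, it swings down.
- hook_tip (a point): Free end of the hook, cabinet (-1, 0, 259) mm, 31 mm from the bend along a line that rises at 45 degrees to the front. With the lamp tilted 40 to 45 degrees (base low to the front, loop high to the back, light strip up) the loop slides straight over it, along that line.
- roof_edge (a point): Middle of the front lower edge of the cabinet roof, cabinet (-84, 0, 299) mm.
- oil_bottle: Bystander: standing oil bottle, 31 mm across, 95 mm high; origin under its centre.
- tin: Bystander: flat round tin, 51 mm across, 19 mm high; origin under its centre.
- driver: Bystander: flat screwdriver lying on the table, 167 mm long, 21 mm high; origin under its middle.

How it is judged (in metres and radians):
On the way:
1. the lamp lies flat on the table, clear of the dock, let go and at rest (height (world z) of each of lamp_loop, lamp_base below 0.025 m and contact force between lamp and the fingers below 0.05 N and contact force between lamp and dock below 0.05 N and linear speed of lamp below 0.03 m/s), for 0.2 s.
At the end, for the whole second after the job is handed in: The lamp hangs by its loop from the cabinet's hook: loop centre behind a plane 12 mm before the hook's bend and within 48 mm of the bend, between 20 mm below and 10 mm above it; the stick within 0.35 rad of upright, loop end up; at rest (under 0.05 m/s and 0.6 rad/s) and let go (x of lamp_loop in the frame of hook_bend between -0.012 and 0.045 m and distance between lamp_loop and hook_bend below 0.048 m and z of lamp_loop in the frame of hook_bend between -0.02 and 0.01 m and angle between lamp's own x axis and vertical below 0.35 rad and contact force between lamp and the fingers below 0.05 N and linear speed of lamp below 0.05 m/s and angular speed of lamp below 0.6 rad/s); the robot touches nothing.
It fails at once if the oil bottle is shifted by more than 25 mm or knocked over (distance of oil_bottle from where it was at the start of the episode above 0.025 m or angle between oil_bottle's own z axis and vertical above 0.5 rad).
It fails at once if the tin is shifted by more than 25 mm (distance of tin from where it was at the start of the episode above 0.025 m).
It fails at once if the screwdriver is shifted by more than 25 mm (distance of driver from where it was at the start of the episode above 0.025 m).
It also fails if it takes over 67 s, if anything falls off the work surface, if the arm or the gripper's body presses on something with over 40 N, if the wrist force passes 120 N, or if a joint passes its speed limit or range.

## Working session

There is one attempt and no reset: what is moved stays moved. The work goes in short steps, Python scripts to look and compute and a tool call to move; the robot and the scene stay as the last step left them, time stands still between calls to the robot, and variables do not carry over. Pictures are saved under pics/ and viewed, at most 10 in all, crops included, and the job is handed in when it is done.

Besides the shell and the picture viewer there is one more tool, called after ">>>" by a JSON object that holds its "op" and its "data", one argument or row to a line. arm_command: Moves the arm, as the interface text tells. Its arguments: {"type":"object","properties":{"rows":{"type":"array","items":{"type":"array","items":{"type":"array","items":{"type":"number","minimum":-1,"maximum":1}}}}},"required":["rows"]}

```bash
ls; mkdir -p pics; python3 - <<'E'
from cell import *
import cv2,numpy as np
for n in("scene","top"):
    p,d=read_camera(n); np.savez(f"/tmp/{n}.npz",p=p,d=d)
    cv2.imwrite(f"pics/{n}0.png",p[:,:,::-1]); print(n,get_calibration(n))
print(state())
E
```

```text
pics
scene {'camera_matrix': array([[425.95902611,   0.        , 315.16374476],
       [  0.        , 425.95902611, 199.06002166],
       [  0.        ,   0.        ,   1.        ]]), 'position': array([  29.85644349, -556.91512115,  827.74332366]), 'orientation': array([ 0.87668561, -0.01678794, -0.66270611])}
top {'camera_matrix': array([[490.06181923,   0.        , 317.2134258 ],
       [  0.        , 490.06181923, 196.39860848],
       [  0.        ,   0.        ,   1.        ]]), 'position': array([ 238.69472103,   44.85909616, 1359.0390858 ]), 'orientation': array([ 0.23156411,  0.00627549, -1.64208114])}
{'t': 0.1, 'joints': array([ 1.22636804e+00,  4.91484850e-01,  1.55937599e+00,  1.52071385e-05,
        1.09169090e+00, -1.05588483e-01]), 'qvel': array([ 3.34900693e-05, -1.78472492e-03, -3.23457743e-04, -1.39173158e-03,
       -2.08729019e-03, -2.34949433e-03]), 'tau': array([ 2.40666333e-03, -6.13619900e+01, -2.58604950e+01,  6.93901652e-02,
        4.70307958e-02, -9.12622340e-05]), 'eef_pos': array([147.82108351, 607.24193054, 404.23337196]), 'tcp_rot': array([-3.14064034e+00, -1.14492816e-04,  2.90274578e+00]), 'ft_force': array([ 0.00292233, -0.00547253, -0.81316277]), 'moment': array([ 0.04013862, -0.04003401,  0.01703724]), 'grip_force': 0.0, 'opening': 1.0002292116286144}
```

View pics/scene0.png

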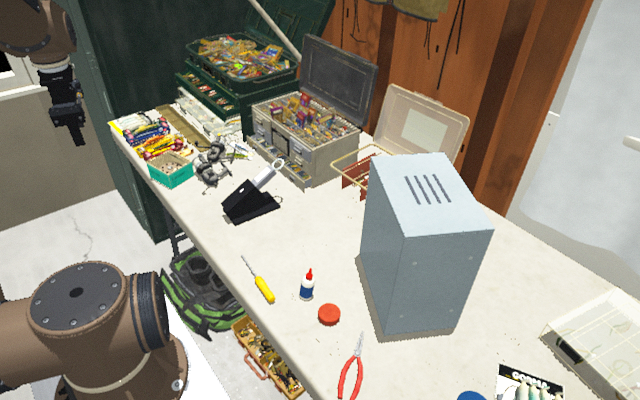

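View pics/top0.png

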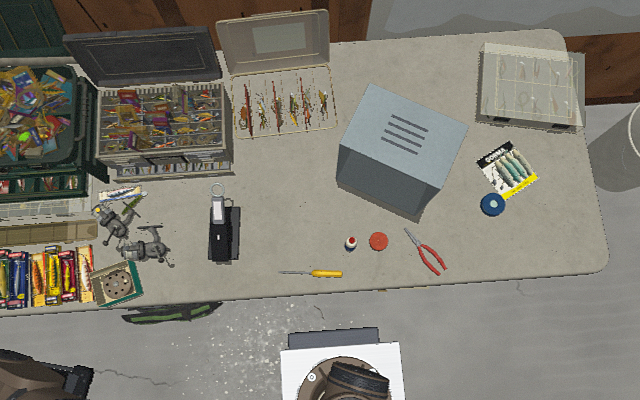

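```bash
cat > h.py <<'E'
import numpy as np,cv2
from scipy.spatial.transform import Rotation as R
from cell import *
def cloud(n,d):
    c=get_calibration(n);K=c["camera_matrix"];v,u=np.mgrid[0:400,0:640]
    P=np.stack([(u-K[0,2])/K[0,0]*d,-(v-K[1,2])/K[1,1]*d,-d],-1)
    return P@R.from_euler('xyz',c["orientation"]).as_matrix().T+c["position"]
E
python3 - <<'E'
from h import *
for n in("top","scene"):
    z=np.load(f"/tmp/{n}.npz");p=z["p"].astype(int);d=z["d"];C=cloud(n,d);ok=d>0
    x,y,h=C[...,0],C[...,1],C[...,2]
    hsv=cv2.cvtColor(z["p"],cv2.COLOR_RGB2HSV).astype(int)
    tab=ok&(x>350)&(x<900)&(abs(y)<400)
    print(n,"table z",np.median(h[tab&(abs(h)<15)]))
    m=tab&(h>298)&(h<316)&(x>350)
    r=cv2.minAreaRect(C[m][:,:2].astype(np.float32));print("roof",m.sum(),np.median(h[m]),r,cv2.boxPoints(r).round(0).tolist())
    for nm,mm in(("yellow",(hsv[...,0]>20)&(hsv[...,0]<32)&(hsv[...,1]>180)&tab&(h<40)&(y>-100)),("red",((hsv[...,0]<6)|(hsv[...,0]>174))&(hsv[...,1]>150)&tab&(y>-120)&(y<150)&(x<500))):
        k,l,s,c=cv2.connectedComponentsWithStats(mm.astype(np.uint8))
        for i in range(1,k):
            if s[i,4]>15:q=C[l==i];print(nm,s[i].tolist(),q.mean(0).round(),q.min(0).round(),q.max(0).round())
    # dock region
    m=ok&(x>350)&(x<720)&(y>150)&(y<420)
    blk=m&(p.max(-1)<60)&(h>-5)&(h<130)
    gm=m&(h>60)&(h<180)&(p.min(-1)>90)
    for nm,mm in(("black",blk),("grey",gm)):
        k,l,s,c=cv2.connectedComponentsWithStats(mm.astype(np.uint8))
        for i in range(1,k):
            if s[i,4]>40:
                q=C[l==i];print(nm,s[i].tolist(),q.mean(0).round(),np.percentile(q,[2,98],axis=0).round().tolist())
    im=cv2.resize(z["p"][165:275,195:255] if n=="top" else z["p"][140:235,205:300],None,fx=6,fy=6,interpolation=cv2.INTER_CUBIC)
    np.save(f"/tmp/{n}c.npy",im)
a,b=np.load("/tmp/topc.npy"),np.load("/tmp/scenec.npy")
a=cv2.resize(a,(300,550));b=cv2.resize(b,(475,475))
o=np.zeros((550,780,3),np.uint8);o[:,:300]=a;o[:475,302:777]=b
cv2.imwrite("pics/crop1.png",o[...,::-1])
E
```

```text
top table z -0.39504892967966043
roof 7976 305.87270354603356 ((744.8636474609375, 47.7091064453125), (761.6547241210938, 169.84762573242188), 60.07160186767578) [[481.0, -240.0], [628.0, -325.0], [1008.0, 335.0], [861.0, 420.0]]
yellow [290, 115, 7, 11, 17] [782.  83.  35.] [764.  76.  31.] [799.  92.  38.]
red [370, 233, 7, 17, 29] [ 416. -112.   18.] [ 395. -120.   12.] [ 440. -105.   24.]
red [349, 237, 6, 6, 26] [417. -50.  78.] [412. -57.  68.] [425. -44.  95.]
black [167, 155, 21, 8, 51] [668. 394. 104.] [[665.0, 381.0, 64.0], [670.0, 419.0, 127.0]]
black [208, 207, 31, 55, 969] [450. 295.  55.] [[393.0, 274.0, 5.0], [538.0, 337.0, 96.0]]
grey [165, 130, 61, 34, 455] [675. 319. 134.] [[655.0, 264.0, 76.0], [718.0, 408.0, 151.0]]
grey [210, 183, 15, 41, 381] [528. 293. 112.] [[486.0, 274.0, 90.0], [581.0, 309.0, 134.0]]
scene table z -0.1214756510549364
roof 7218 306.6885626239105 ((743.1825561523438, 44.942352294921875), (764.472412109375, 169.3955078125), 60.469757080078125) [[481.0, -246.0], [628.0, -329.0], [1005.0, 336.0], [858.0, 419.0]]
yellow [264, 350, 9, 7, 17] [ 450.  235. -680.] [ 429.  224. -728.] [ 479.  263. -666.]
yellow [268, 353, 10, 9, 26] [ 449.  208. -671.] [ 431.  200. -688.] [ 470.  221. -663.]
red [306, 268, 6, 12, 45] [421. -53.  71.] [413. -63.  -1.] [474.  11.  96.]
black [222, 179, 58, 47, 1413] [457. 280.  40.] [[397.0, 251.0, 7.0], [541.0, 318.0, 93.0]]
grey [282, 125, 44, 50, 1164] [682. 308. 117.] [[660.0, 257.0, 63.0], [719.0, 413.0, 149.0]]
grey [281, 137, 6, 17, 69] [668. 404.  93.] [[665.0, 389.0, 71.0], [670.0, 418.0, 115.0]]
grey [248, 159, 37, 32, 376] [526. 284. 107.] [[486.0, 271.0, 81.0], [580.0, 306.0, 134.0]]
```

View pics/crop1.png

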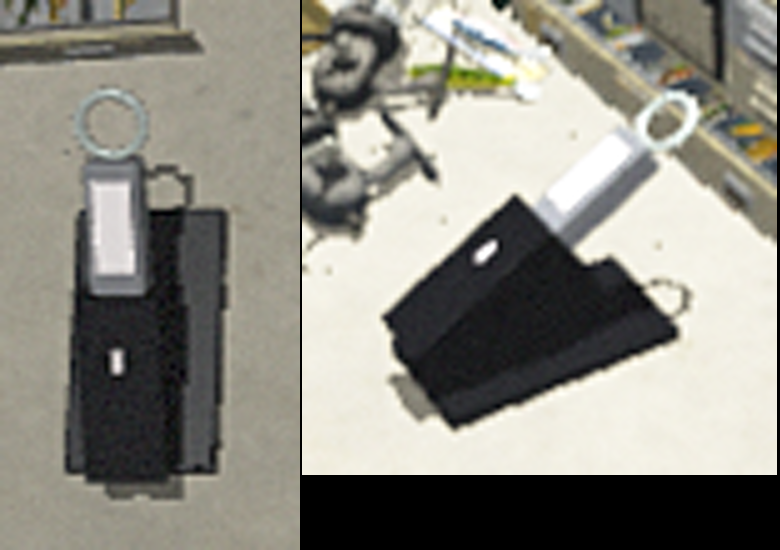

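```bash
python3 - <<'E'
from h import *
for n in("top","scene"):
    z=np.load(f"/tmp/{n}.npz");p=z["p"].astype(int);d=z["d"];C=cloud(n,d);ok=d>0
    x,y,h=C[...,0],C[...,1],C[...,2]
    hsv=cv2.cvtColor(z["p"],cv2.COLOR_RGB2HSV).astype(int)
    m=(ok&(x>350)&(h>298)&(h<316)).astype(np.uint8)
    k,l,s,c=cv2.connectedComponentsWithStats(m);i=1+s[1:,4].argmax()
    print(n,cv2.minAreaRect(C[l==i][:,:2].astype(np.float32)),np.median(h[l==i]))
    B=(x>330)&(x<480)&(y>-130)&(y<150)&ok&(h<130)
    for nm,mm in(("yel",(hsv[...,0]>18)&(hsv[...,0]<34)&(hsv[...,1]>150)),("red",((hsv[...,0]<8)|(hsv[...,0]>172))&(hsv[...,1]>140)),("blue",(hsv[...,0]>100)&(hsv[...,0]<130)&(hsv[...,1]>100)),("tall",h>8)):
        k,l,s,c=cv2.connectedComponentsWithStats((mm&B).astype(np.uint8))
        for i in range(1,k):
            if s[i,4]>15:
                q=C[l==i];print(nm,s[i].tolist(),q.mean(0).round(),q.min(0).round(),q.max(0).round(),cv2.minAreaRect(q[:,:2].astype(np.float32)))
    m=ok&(x>470)&(x<600)&(y>250)&(y<330)&(h>60)&(h<180)&(p.min(-1)>90)
    st=m&(x<556); q=C[st]
    wh=m&(p.min(-1)>200)&(x<556)
    q=C[wh];e=np.linalg.svd(q-q.mean(0))[2];print("strip",wh.sum(),q.mean(0),e[0],e[2])
    L=C[m&(x>560)];print("loop",len(L),cv2.minEnclosingCircle(L[:,:2].astype(np.float32)),L.mean(0),L.min(0),L.max(0))
    q=C[m&(x>500)&(x<545)];print("w",cv2.minAreaRect(q[:,:2].astype(np.float32)))
    bk=ok&(x>370)&(x<560)&(y>220)&(y<345)&(p.max(-1)<85)&(h>4)&(h<16)
    print("foot",cv2.minAreaRect(C[bk][:,:2].astype(np.float32)))
E
```

```text
top ((617.3167114257812, -173.84771728515625), (250.3596954345703, 169.84762573242188), 60.07160186767578) 305.85916675413705
yel [311, 270, 31, 7, 188] [340.  22.  18.] [330. -19.   7.] [351.  63.  27.] ((340.1593933105469, 22.241121292114258), (81.5871353149414, 17.025402069091797), 85.4795913696289)
red [370, 232, 10, 19, 144] [ 417. -118.   17.] [ 392. -129.    1.] [ 442. -104.   24.] ((417.9195251464844, -117.15314483642578), (25.063297271728516, 49.83765411376953), 86.95191192626953)
red [349, 237, 6, 6, 29] [417. -50.  78.] [412. -57.  64.] [425. -44.  95.] ((417.1820068359375, -50.61216735839844), (13.935613632202148, 11.720377922058105), 53.80326461791992)
tall [370, 232, 10, 19, 146] [ 417. -119.   17.] [ 392. -129.    9.] [ 442. -104.   24.] ((417.9195251464844, -117.15314483642578), (25.063297271728516, 49.83765411376953), 86.95191192626953)
tall [345, 236, 12, 16, 148] [411. -48.  53.] [395. -64.   8.] [431. -35.  95.] ((413.2562255859375, -49.27444839477539), (28.97178840637207, 35.63448715209961), 86.70803833007812)
tall [312, 270, 31, 7, 200] [340.  20.  18.] [330. -2
[... 2650 characters left out ...]
6, 159] [ 418. -120.   18.] [ 393. -130.   12.] [ 444. -106.   23.] ((418.3169250488281, -118.05558776855469), (51.47108459472656, 23.297908782958984), 0.14783166348934174)
strip 132 [519.9275675  290.47582822 108.50708831] [-0.89061165  0.06162214 -0.45057031] [-0.42429804 -0.46913836  0.77451944]
loop 47 ((571.9509887695312, 287.4397277832031), 20.13993263244629) [572.90641054 285.39824745 128.56205781] [560.41429134 267.31925627 118.91646955] [584.8455713  307.23879788 137.06644939]
w ((522.5736694335938, 288.2717590332031), (34.78870391845703, 44.28224563598633), 88.90187072753906)
foot ((473.52862548828125, 291.93853759765625), (84.87859344482422, 148.58567810058594), 86.01312255859375)
```

```bash
cat >> h.py <<'E'
import json,os
def pose(G,psi,al):
    """grasp point G, lamp-plane heading psi (deg), al = forward slant of the tips (deg) -> TCP position, rotation"""
    p,a=np.radians([psi,al]);e=np.array([np.cos(p),np.sin(p),0]);k=np.array([0,0,1.])
    z=np.sin(a)*e-np.cos(a)*k;x=-np.cos(a)*e-np.sin(a)*k
    return np.array(G,float)-171*z,R.from_matrix(np.stack([x,np.cross(z,x),z],1))
def load():
    if os.path.exists("/tmp/cmd.json"):
        c=json.load(open("/tmp/cmd.json"));return np.array(c[0]),R.from_quat(c[1])
    return np.array([147.811,607.27,404.761]),R.from_euler('xyz',[-np.pi,0,2.9027])
def plan(wps):
    """each waypoint (G,psi,al) -> one call: print the row and rows needed; keeps the commanded pose"""
    for w in wps:
        t,r=load();T,Q=pose(*w)
        s=np.round(r.inv().apply(T-t)/150,3);v=np.round((r.inv()*Q).as_rotvec()/2/np.pi,4)
        n=max(np.linalg.norm(T-t)/41.7,np.linalg.norm(v)*360/7.16)
        print(w,"row",[*s.tolist(),*v.tolist()],"n %.1f"%n,"TCP",T.round(1))
        t=t+r.apply(s*150);r=r*R.from_rotvec(v*2*np.pi)
        json.dump([t.tolist(),r.as_quat().tolist()],open("/tmp/cmd.json","w"))
def check():
    s=state();t,r=load();q=R.from_euler('xyz',s["tcp_rot"])
    print("t",round(s["t"],2),"dpos",(s["eef_pos"]-t).round(1),"drot deg",np.degrees((r.inv()*q).as_rotvec()).round(2),"F",s["ft_force"].round(1),"M",s["moment"].round(2),"open",round(s["opening"],3),"grip",round(s["grip_force"],1),"j",s["joints"].round(2),"grasp",(s["eef_pos"]+q.apply([0,0,171])).round(1))
E
python3 - <<'E'
from h import *
for n in("top","scene"):
    z=np.load(f"/tmp/{n}.npz");C=cloud(n,z["d"]);x,y,h=np.moveaxis(C,-1,0);ok=z["d"]>0
    for a,b,c,d in((150,650,350,700),(380,650,320,480),(590,650,200,420),(650,720,200,420),(720,800,200,420),(400,620,-10,250)):
        m=ok&(x>a)&(x<b)&(y>c)&(y<d);print(n,(a,b,c,d),m.sum(),np.percentile(h[m],[50,99,100]).round() if m.any() else 0)
plan([((300,440,240),-3.9,0),((430,300,240),-3.9,30),((468,296,191),-3.9,30),((518.1,292.1,104.3),-3.9,30)])
E
```

```text
top (150, 650, 350, 700) 24088 [  2. 574. 596.]
top (380, 650, 320, 480) 5298 [  0.  62. 100.]
top (590, 650, 200, 420) 1721 [ 1. 46. 49.]
top (650, 720, 200, 420) 2811 [103. 151. 160.]
top (720, 800, 200, 420) 2557 [130. 176. 183.]
top (400, 620, -10, 250) 7023 [-1.  6. 10.]
scene (150, 650, 350, 700) 15432 [  1. 559. 591.]
scene (380, 650, 320, 480) 3303 [-1. 67. 95.]
scene (590, 650, 200, 420) 1016 [ 1. 44. 46.]
scene (650, 720, 200, 420) 2234 [ 86. 149. 156.]
scene (720, 800, 200, 420) 1955 [115. 174. 179.]
scene (400, 620, -10, 250) 6835 [-1.  3. 13.]
((300, 440, 240), -3.9, 0) row [-1.25, -0.843, -0.042, -0.0, -0.0, -0.0272] n 5.4 TCP [300. 440. 411.]
((430, 300, 240), -3.9, 30) row [-0.358, -0.873, 0.153, 0.0, -0.0833, 0.0] n 4.2 TCP [344.7 305.8 388.1]
((468, 296, 191), -3.9, 30) row [-0.057, -0.009, 0.41, 0.0, -0.0, 0.0] n 1.5 TCP [382.7 301.8 339.1]
((518.1, 292.1, 104.3), -3.9, 30) row [-0.001, -0.003, 0.668, 0.0, -0.0, 0.0] n 2.4 TCP [432.8 297.9 252.4]
```

```bash
rm /tmp/cmd.json; python3 - <<'E'
from h import *
plan([((250,500,240),-3.9,0),((340,385,240),-3.9,15),((440,299,240),-3.9,30),((468,296,191),-3.9,30)])
E
```

```text
((250, 500, 240), -3.9, 0) row [-0.831, -0.534, -0.042, -0.0, -0.0, -0.0272] n 3.6 TCP [250. 500. 411.]
((340, 385, 240), -3.9, 15) row [-0.356, -0.724, 0.039, 0.0, -0.0417, 0.0] n 2.9 TCP [295.8 388.  405.2]
((440, 299, 240), -3.9, 30) row [-0.385, -0.526, 0.221, 0.0, -0.0416, 0.0] n 2.5 TCP [354.7 304.8 388.1]
((468, 296, 191), -3.9, 30) row [0.001, -0.008, 0.377, 0.0, -0.0, 0.0] n 1.4 TCP [382.7 301.8 339.1]
```

>>> {"op": "arm_command", "data": {
  "rows": [
    [[-0.831,-0.534,-0.042,0,0,-0.0272,1],[-0.831,-0.534,-0.042,0,0,-0.0272,1],[-0.831,-0.534,-0.042,0,0,-0.0272,1],[-0.831,-0.534,-0.042,0,0,-0.0272,1],[-0.831,-0.534,-0.042,0,0,-0.0272,1],[-0.831,-0.534,-0.042,0,0,-0.0272,1],[-0.831,-0.534,-0.042,0,0,-0.0272,1]]
  ]
}}

```text
t: 0.68
eef_pos: [249.8, 500.2, 411.0]
tcp_rot: [3.141, -0.0, 3.073]
ft_force: [-0.4, 0.4, -0.3]
opening: 1.0
grip_force: 0.0
```

>>> {"op": "arm_command", "data": {
  "rows": [
    [[-0.356,-0.724,0.039,0,-0.0417,0,1],[-0.356,-0.724,0.039,0,-0.0417,0,1],[-0.356,-0.724,0.039,0,-0.0417,0,1],[-0.356,-0.724,0.039,0,-0.0417,0,1],[-0.356,-0.724,0.039,0,-0.0417,0,1],[-0.356,-0.724,0.039,0,-0.0417,0,1]]
  ]
}}

```text
t: 1.18
eef_pos: [295.6, 388.9, 405.3]
tcp_rot: [3.141, 0.262, 3.074]
ft_force: [0.5, -0.3, -0.3]
opening: 1.0
grip_force: 0.0
```

>>> {"op": "arm_command", "data": {
  "rows": [
    [[-0.385,-0.526,0.221,0,-0.0416,0,1],[-0.385,-0.526,0.221,0,-0.0416,0,1],[-0.385,-0.526,0.221,0,-0.0416,0,1],[-0.385,-0.526,0.221,0,-0.0416,0,1],[-0.385,-0.526,0.221,0,-0.0416,0,1],[-0.385,-0.526,0.221,0,-0.0416,0,1]]
  ]
}}

```text
t: 1.68
eef_pos: [354.6, 306.1, 388.2]
tcp_rot: [3.141, 0.523, 3.074]
ft_force: [-0.4, -1.0, -1.0]
opening: 1.002
grip_force: 0.0
```

>>> {"op": "arm_command", "data": {
  "rows": [
    [[0.001,-0.008,0.377,0,0,0,1],[0.001,-0.008,0.377,0,0,0,1],[0.001,-0.008,0.377,0,0,0,1],[0.001,-0.008,0.377,0,0,0,1],[0.001,-0.008,0.377,0,0,0,1]]
  ]
}}

```text
t: 2.1
eef_pos: [382.2, 302.7, 339.9]
tcp_rot: [3.141, 0.524, 3.074]
ft_force: [0.2, 1.1, 0.2]
opening: 1.0
grip_force: 0.0
```

```bash
python3 - <<'E'
from h import *
check()
p,d=read_camera("top");q,e=read_camera("scene")
np.savez("/tmp/b.npz",p=p,d=d,q=q,e=e)
a=cv2.resize(p[130:290,150:310],(480,480));b=cv2.resize(q[80:240,200:306],(318,480))
cv2.imwrite("pics/c2.png",np.hstack([a,b])[...,::-1])
plan([((518.1,292.1,104.3),-3.9,30)])
E
```

```text
t 2.1 dpos [-0.5  0.9  0.8] drot deg [-0.06 -0.03 -0.04] F [0.2 1.1 0.2] M [0.05 0.27 0.02] open 1.0 grip 0.0 j [ 0.59  0.37  2.04 -0.82  0.43 -0.22] grasp [467.6 297.  191.8]
((518.1, 292.1, 104.3), -3.9, 30) row [-0.001, -0.003, 0.668, 0.0, -0.0, 0.0] n 2.4 TCP [432.8 297.9 252.4]
```

View pics/c2.png

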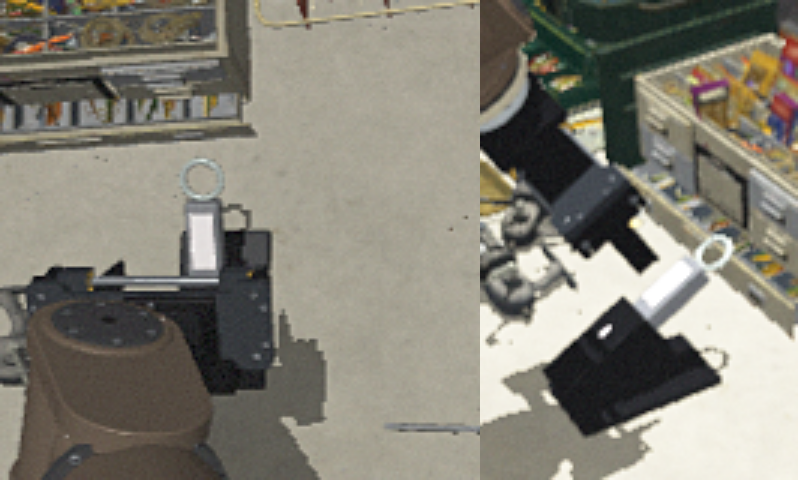

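>>> {"op": "arm_command", "data": {
  "rows": [
    [[-0.001,-0.003,0.2,0,0,0,1],[-0.001,-0.003,0.4,0,0,0,1],[-0.001,-0.003,0.55,0,0,0,1],[-0.001,-0.003,0.668,0,0,0,1],[-0.001,-0.003,0.668,0,0,0,1],[-0.001,-0.003,0.668,0,0,0,1]]
  ]
}}

```text
t: 2.7
eef_pos: [435.8, 300.0, 257.6]
tcp_rot: [-3.14, 0.516, 3.075]
ft_force: [0.3, -1.1, -0.0]
opening: 1.0
grip_force: 0.0
```

>>> {"op": "arm_command", "data": {
  "rows": [
    [[0,0,0,0,0,0,-1],[0,0,0,0,0,0,-1],[0,0,0,0,0,0,-1],[0,0,0,0,0,0,-1],[0,0,0,0,0,0,-1],[0,0,0,0,0,0,-1],[0,0,0,0,0,0,-1],[0,0,0,0,0,0,-1]]
  ]
}}

```text
t: 3.37
eef_pos: [435.9, 299.8, 257.1]
tcp_rot: [-3.14, 0.516, 3.074]
ft_force: [-0.4, -0.6, 0.2]
opening: 0.498
grip_force: 0.0
```

```bash
python3 - <<'E'
from h import *
check()
e=np.array([np.cos(np.radians(-3.9)),np.sin(np.radians(-3.9)),0])*.866+np.array([0,0,.5])
G=np.array([518.1,292.1,104.3])
plan([(G+114*e,-3.9,30)])
E
```

```text
t 3.37 dpos [3.1 1.9 4.7] drot deg [ 0.09  0.45 -0.  ] F [-0.4 -0.6  0.2] M [ 0.05  0.29 -0.06] open 0.498 grip 0.0 j [ 0.52  0.55  2.02 -1.13  0.31  0.07] grasp [520.  293.8 108.3]
(array([616.59538274, 285.38525844, 161.3       ]), -3.9, 30) row [-0.76, -0.0, -0.0, 0.0, -0.0, 0.0] n 2.7 TCP [531.3 291.2 309.4]
```

>>> {"op": "arm_command", "data": {
  "rows": [
    [[0,0,0,0,0,0,-1],[0,0,0,0,0,0,-1],[0,0,0,0,0,0,-1],[0,0,0,0,0,0,-1],[0,0,0,0,0,0,-1],[0,0,0,0,0,0,-1]]
  ]
}}

```text
t: 3.87
eef_pos: [435.9, 299.8, 257.0]
tcp_rot: [-3.14, 0.515, 3.074]
ft_force: [0.4, 0.9, -1.1]
opening: 0.317
grip_force: 30.0
```

>>> {"op": "arm_command", "data": {
  "rows": [
    [[-0.04,0,0,0,0,0,-1],[-0.08,0,0,0,0,0,-1],[-0.12,0,0,0,0,0,-1],[-0.16,0,0,0,0,0,-1],[-0.16,0,0,0,0,0,-1]]
  ]
}}

```text
t: 4.28
eef_pos: [457.3, 298.4, 269.3]
tcp_rot: [-3.141, 0.516, 3.073]
ft_force: [0.3, -1.1, 2.0]
opening: 0.313
grip_force: 30.0
```

```bash
python3 - <<'E'
from h import *
check()
E
```

```text
t 4.28 dpos [-74.    7.2 -40. ] drot deg [0.07 0.41 0.02] F [ 0.3 -1.1  2. ] M [ 0.03  0.2  -0.01] open 0.313 grip 30.0 j [ 0.5   0.54  1.97 -0.99  0.32 -0.1 ] grasp [541.5 292.4 120.6]
```

>>> {"op": "arm_command", "data": {
  "rows": [
    [[-0.1,0,0,0,0,0,-1],[-0.2,0,0,0,0,0,-1],[-0.3,0,0,0,0,0,-1],[-0.4,0,0,0,0,0,-1],[-0.5,0,0,0,0,0,-1],[-0.6,0,0,0,0,0,-1],[-0.6,0,0,0,0,0,-1]]
  ]
}}

```text
t: 4.87
eef_pos: [536.4, 292.9, 314.3]
tcp_rot: [-3.141, 0.518, 3.072]
ft_force: [-0.6, -0.2, -0.7]
opening: 0.311
grip_force: 30.0
```

```bash
cat >> h.py <<'E'
def sync():
    s=state();json.dump([s["eef_pos"].tolist(),R.from_euler('xyz',s["tcp_rot"]).as_quat().tolist()],open("/tmp/cmd.json","w"))
E
python3 - <<'E'
from h import *
sync();check()
plan([((620,284,230),-3.9,30),((560,190,190),-15,12),((540,100,120),-30,0),((540,100,60),-30,0),((540,100,26),-30,0)])
E
```

```text
t 4.87 dpos [0. 0. 0.] drot deg [0. 0. 0.] F [-0.6 -0.2 -0.7] M [0.03 0.37 0.01] open 0.311 grip 30.0 j [ 0.42  0.54  1.78 -0.61  0.42 -0.56] grasp [620.8 287.  165.7]
((620, 284, 230), -3.9, 30) row [-0.202, -0.022, -0.374, -0.0001, -0.0009, -0.0002] n 1.5 TCP [534.7 289.8 378.1]
((560, 190, 190), -15, 12) row [0.086, -0.606, 0.111, 0.0111, 0.0498, 0.0289] n 2.9 TCP [525.7 199.2 357.3]
((540, 100, 120), -30, 0) row [-0.166, -0.614, 0.487, 0.0043, 0.0332, 0.0415] n 2.9 TCP [540. 100. 291.]
((540, 100, 60), -30, 0) row [0.0, -0.0, 0.4, 0.0, -0.0, 0.0] n 1.4 TCP [540. 100. 231.]
((540, 100, 26), -30, 0) row [0.0, -0.0, 0.226, 0.0, -0.0, 0.0] n 0.8 TCP [540. 100. 197.]
```

>>> {"op": "arm_command", "data": {
  "rows": [
    [[-0.1,-0.01,-0.187,0,0,0,-1],[-0.202,-0.022,-0.374,0,-0.0009,0,-1],[-0.202,-0.022,-0.374,0,-0.0009,0,-1],[-0.202,-0.022,-0.374,0,-0.0009,0,-1]]
  ]
}}

```text
t: 5.2
eef_pos: [532.6, 289.9, 377.9]
tcp_rot: [-3.141, 0.523, 3.073]
ft_force: [0.3, -0.4, -2.3]
opening: 0.312
grip_force: 30.0
```

>>> {"op": "arm_command", "data": {
  "rows": [
    [[0.02,-0.15,0.03,0.003,0.0125,0.0072,-1],[0.04,-0.3,0.055,0.0055,0.025,0.0145,-1],[0.065,-0.45,0.083,0.0083,0.0375,0.0217,-1],[0.086,-0.606,0.111,0.0111,0.0498,0.0289,-1],[0.086,-0.606,0.111,0.0111,0.0498,0.0289,-1],[0.086,-0.606,0.111,0.0111,0.0498,0.0289,-1]]
  ]
}}

```text
t: 5.7
eef_pos: [524.0, 198.7, 354.8]
tcp_rot: [-3.138, 0.206, 2.878]
ft_force: [-0.2, 0.5, -1.3]
opening: 0.314
grip_force: 30.0
```

>>> {"op": "arm_command", "data": {
  "rows": [
    [[-0.04,-0.15,0.12,0.001,0.0083,0.0104,-1],[-0.083,-0.307,0.24,0.0022,0.0166,0.0208,-1],[-0.125,-0.46,0.36,0.0033,0.025,0.0312,-1],[-0.166,-0.614,0.487,0.0043,0.0332,0.0415,-1],[-0.166,-0.614,0.487,0.0043,0.0332,0.0415,-1],[-0.166,-0.614,0.487,0.0043,0.0332,0.0415,-1]]
  ]
}}

```text
t: 6.2
eef_pos: [538.5, 100.0, 288.8]
tcp_rot: [-3.138, -0.002, 2.617]
ft_force: [0.1, -0.0, -1.1]
opening: 0.315
grip_force: 30.0
```

```bash
python3 - <<'E'
from h import *
check()
p,d=read_camera("scene");
cv2.imwrite("pics/c3.png",cv2.resize(p[60:330,180:480],None,fx=2,fy=2)[...,::-1])
sync();plan([((540,100,50),-30,0),((540,100,25),-30,0)])
E
```

```text
t 6.2 dpos [-1.5 -0.1 91.8] drot deg [0.22 0.1  0.06] F [ 0.1 -0.  -1.1] M [-0.02 -0.06  0.01] open 0.315 grip 30.0 j [ 0.06  0.53  1.87 -0.    0.75 -0.98] grasp [537.9  99.6 117.8]
((540, 100, 50), -30, 0) row [-0.012, 0.002, 0.458, -0.0004, -0.0001, 0.0001] n 1.6 TCP [540. 100. 221.]
((540, 100, 25), -30, 0) row [0.0, 0.0, 0.167, -0.0, 0.0, -0.0] n 0.6 TCP [540. 100. 196.]
```

View pics/c3.png

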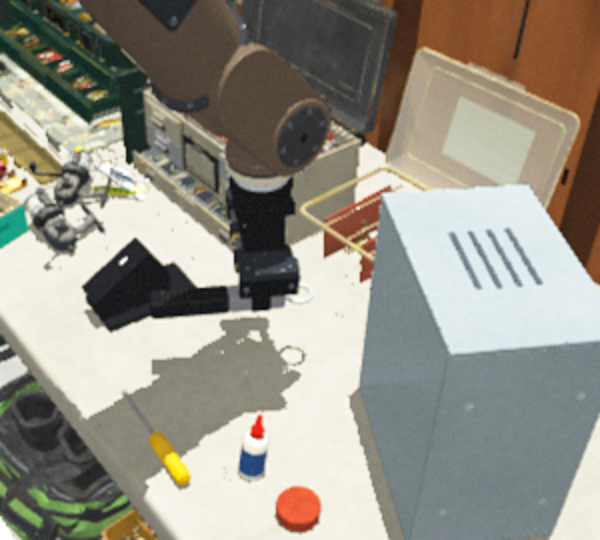

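>>> {"op": "arm_command", "data": {
  "rows": [
    [[-0.005,0.001,0.15,0,0,0,-1],[-0.012,0.002,0.3,-0.0004,0,0,-1],[-0.012,0.002,0.4,-0.0004,0,0,-1],[-0.012,0.002,0.458,-0.0004,0,0,-1],[-0.012,0.002,0.458,-0.0004,0,0,-1]]
  ]
}}

```text
t: 6.67
eef_pos: [539.6, 100.7, 220.4]
tcp_rot: [-3.141, -0.002, 2.62]
ft_force: [-1.1, -0.2, -0.9]
opening: 0.313
grip_force: 30.0
```

>>> {"op": "arm_command", "data": {
  "rows": [
    [[0,0,0.04,0,0,0,-1],[0,0,0.08,0,0,0,-1],[0,0,0.11,0,0,0,-1],[0,0,0.14,0,0,0,-1],[0,0,0.155,0,0,0,-1],[0,0,0.155,0,0,0,-1]]
  ]
}}

```text
t: 7.17
eef_pos: [539.9, 99.4, 197.8]
tcp_rot: [3.141, -0.002, 2.617]
ft_force: [-0.7, 0.5, -1.2]
opening: 0.311
grip_force: 30.0
```

```bash
python3 - <<'E'
from h import *
check()
E
```

```text
t 7.17 dpos [-0.2 -0.5  1.8] drot deg [-0.03  0.12  0.03] F [-0.7  0.5 -1.2] M [-0.1  -0.04 -0.  ] open 0.311 grip 30.0 j [ 0.06  0.68  1.92  0.    0.55 -0.99] grasp [539.6  99.7  26.8]
```

Not yet touching; lower another 3 mm and release.

>>> {"op": "arm_command", "data": {
  "rows": [
    [[0,0,0.01,0,0,0,-1],[0,0,0.02,0,0,0,-1],[0,0,0.02,0,0,0,-1],[0,0,0.02,0,0,0,-0.2],[0,0,0.02,0,0,0,0],[0,0,0.02,0,0,0,0],[0,0,0.02,0,0,0,0],[0,0,0.02,0,0,0,0.2],[0,0,0.02,0,0,0,0.5],[0,0,0.02,0,0,0,0.5]]
  ]
}}

```text
t: 8.0
eef_pos: [539.9, 99.5, 195.2]
tcp_rot: [3.141, -0.002, 2.617]
ft_force: [-1.0, 0.1, 0.2]
opening: 0.65
grip_force: 0.0
```

>>> {"op": "arm_command", "data": {
  "rows": [
    [[0,0,0,0,0,0,0.5],[0,0,-0.1,0,0,0,1],[0,0,-0.3,0,0,0,1],[0,0,-0.5,0,0,0,1],[0,0,-0.7,0,0,0,1],[0,0,-0.9,0,0,0,1],[0,0,-0.9,0,0,0,1],[0,0,-0.9,0,0,0,1],[0,0,-0.9,0,0,0,1]]
  ]
}}

```text
t: 8.75
eef_pos: [539.7, 99.3, 329.6]
tcp_rot: [3.141, -0.002, 2.618]
ft_force: [0.1, 1.1, -0.8]
opening: 1.001
grip_force: 0.0
```

```bash
cat >> h.py <<'E'
def lampview(n):
    """lamp on the table: line through the points above it, with ends"""
    p,d=read_camera(n);C=cloud(n,d);x,y,h=np.moveaxis(C,-1,0)
    m=(d>0)&(x>390)&(x<640)&(y>-20)&(y<235)&(h>14)&(h<36)
    k,l,s,c=cv2.connectedComponentsWithStats(m.astype(np.uint8));
    if k>1:
        q=C[l==1+s[1:,4].argmax()];print(n,len(q),cv2.minAreaRect(q[:,:2].astype(np.float32)),np.median(q[:,2]),q.min(0).round(),q.max(0).round())
    return p,d
E
python3 - <<'E'
from h import *
check();sync()
p,d=lampview("top");q,e=lampview("scene")
a=cv2.resize(p[130:290,200:360],(480,480));b=cv2.resize(q[140:300,220:326],(318,480))
cv2.imwrite("pics/c4.png",np.hstack([a,b])[...,::-1])
E
```

```text
t 8.75 dpos [ -0.3  -0.7 133.6] drot deg [-0.02  0.14  0.02] F [ 0.1  1.1 -0.8] M [-0.05 -0.   -0.05] open 1.001 grip 0.0 j [ 0.06  0.48  1.83  0.    0.84 -0.99] grasp [539.4  99.5 158.6]
scene 682 ((504.8036193847656, 116.86234283447266), (36.413883209228516, 199.87124633789062), 59.72172546386719) 24.522778331945574 [414.  60.  14.] [597. 177.  30.]
```

View pics/c4.png

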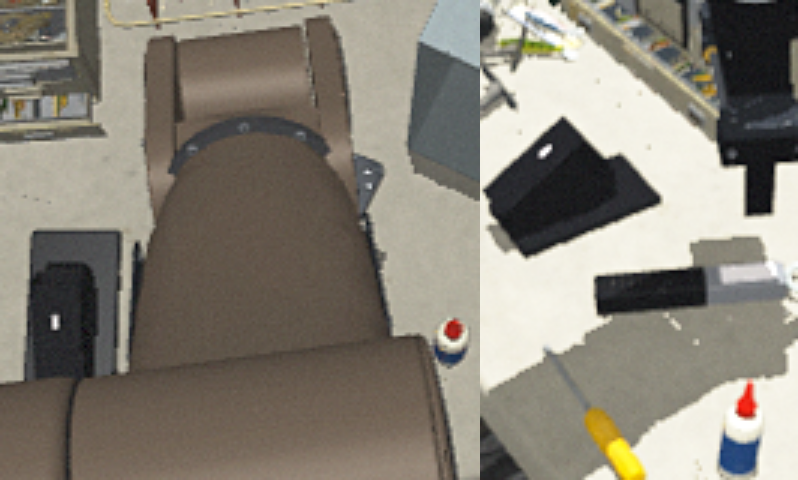

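```bash
python3 - <<'E'
from h import *
G=np.array([443.7,154.2,24.]);e=np.array([.866,-.5,0])
plan([(G+e*42+[0,0,91],-30,-25),(G,-30,-25)])
E
```

```text
(array([480.072, 133.2  , 115.   ]), -30, -25) row [-0.025, -0.003, 0.397, 0.0001, 0.0691, -0.0001] n 3.5 TCP [542.7  97.1 270. ]
(array([443.7, 154.2,  24. ]), -30, -25) row [-0.003, -0.0, 0.668, -0.0, -0.0, 0.0] n 2.4 TCP [506.3 118.1 179. ]
```

>>> {"op": "arm_command", "data": {
  "rows": [
    [[-0.006,0,0.1,0,0.0175,0,1],[-0.012,-0.001,0.2,0,0.035,0,1],[-0.018,-0.002,0.3,0,0.052,0,1],[-0.025,-0.003,0.397,0,0.0691,0,1],[-0.025,-0.003,0.397,0,0.0691,0,1],[-0.025,-0.003,0.397,0,0.0691,0,1],[-0.025,-0.003,0.397,0,0.0691,0,1]]
  ]
}}

```text
t: 9.43
eef_pos: [543.1, 97.1, 270.5]
tcp_rot: [3.142, -0.433, 2.617]
ft_force: [-0.1, -0.2, -0.5]
opening: 0.998
grip_force: 0.0
```

```bash
python3 - <<'E'
from h import *
check();sync()
p,d=lampview("top")
G=np.array([443.7,154.2,24.])
plan([(G,-30,-25)])
E
```

```text
t 9.43 dpos [ 36.8 -21.   91.5] drot deg [-0.04 -0.2   0.04] F [-0.1 -0.2 -0.5] M [-0.11 -0.19 -0.01] open 0.998 grip 0.0 j [ 0.02  0.6   1.81  0.25  1.12 -1.17] grasp [481.  133.  115.3]
(array([443.7, 154.2,  24. ]), -30, -25) row [0.0, -0.002, 0.673, 0.0001, 0.0005, -0.0001] n 2.4 TCP [506.3 118.1 179. ]
```

>>> {"op": "arm_command", "data": {
  "rows": [
    [[0,0,0.15,0,0,0,1],[0,-0.001,0.3,0,0,0,1],[0,-0.002,0.43,0,0,0,1],[0,-0.002,0.54,0,0,0,1],[0,-0.002,0.62,0,0.0005,0,1],[0,-0.002,0.66,0,0.0005,0,1],[0,-0.002,0.67,0,0.0005,0,1],[0,-0.002,0.67,0,0.0005,0,1]]
  ]
}}

```text
t: 10.15
eef_pos: [506.3, 118.3, 180.0]
tcp_rot: [3.14, -0.438, 2.618]
ft_force: [0.7, 0.4, 0.1]
opening: 1.004
grip_force: 0.0
```

```bash
python3 - <<'E'
from h import *
check()
E
```

```text
t 10.15 dpos [0.1 0.2 1.1] drot deg [-0.08  0.08 -0.01] F [0.7 0.4 0.1] M [-0.16 -0.19 -0.06] open 1.004 grip 0.0 j [ 0.06  0.72  1.93  0.31  0.88 -1.23] grasp [443.7 154.6  25.1]
```

>>> {"op": "arm_command", "data": {
  "rows": [
    [[0,0,0,0,0,0,-1],[0,0,0,0,0,0,-1],[0,0,0,0,0,0,-1],[0,0,0,0,0,0,-1],[0,0,0,0,0,0,-1],[0,0,0,0,0,0,-1],[0,0,0,0,0,0,-1],[0,0,0,0,0,0,-1],[0,0,0,0,0,0,-1],[0,0,0,0,0,0,-1]]
  ]
}}

```text
t: 10.98
eef_pos: [506.1, 118.1, 179.5]
tcp_rot: [3.141, -0.439, 2.618]
ft_force: [-0.2, 0.5, 0.0]
opening: 0.35
grip_force: 0.0
```

>>> {"op": "arm_command", "data": {
  "rows": [
    [[0,0,0,0,0,0,-1],[0,0,0,0,0,0,-1],[0,0,0,0,0,0,-1],[0,0,0,0,0,0,-1]]
  ]
}}

```text
t: 11.32
eef_pos: [506.2, 118.1, 179.5]
tcp_rot: [3.141, -0.439, 2.618]
ft_force: [-0.2, 0.7, -1.1]
opening: 0.318
grip_force: 30.0
```

```bash
cat >> h.py <<'E'
C0=np.array([617.5,-175.5,0]);LX,LZ=162.5,-11.
def gl(x,y,z,psi,al):
    """waypoint that puts the loop centre at cabinet (x,y,z), lamp heading psi, hand slant al (lamp tilt al+25)"""
    W=C0+R.from_euler('z',-30,degrees=True).apply([x,y,z]);t=np.radians(al+25);p=np.radians(psi)
    f=LX*np.cos(t)-LZ*np.sin(t);u=LX*np.sin(t)+LZ*np.cos(t)
    return (W-[f*np.cos(p),f*np.sin(p),u]).round(1).tolist(),psi,al
def loop():
    s=state();q=R.from_euler('xyz',s["tcp_rot"]);G=s["eef_pos"]+q.apply([0,0,171])
    z,x=q.apply([0,0,1]),q.apply([1,0,0]);c,n=np.cos(np.radians(25)),np.sin(np.radians(25))
    lx,lz=-c*x-n*z, n*x*-1*-1*0+(-c*z+n*x)
    L=G+LX*lx+LZ*lz;print("loop cab",R.from_euler('z',30,degrees=True).apply(L-C0).round(1),"tilt",np.degrees(np.arcsin(lx[2])).round(1),"lz",lz.round(2))
E
python3 - <<'E'
from h import *
check();loop();sync()
plan([((443.7,154.2,110),-30,-25),((450,140,203),-30,0),((436,65,203),-40,0),gl(-115,0,262,-50,0)])
E
```

```text
t 11.32 dpos [-0.1  0.1  0.6] drot deg [-0.06  0.16  0.02] F [-0.2  0.7 -1.1] M [-0.1  -0.25  0.03] open 0.318 grip 30.0 j [ 0.06  0.72  1.93  0.31  0.88 -1.23] grasp [443.3 154.6  24.7]
loop cab [-153.5  198.7   13.3] tilt -0.2 lz [ 0. -0.  1.]
((443.7, 154.2, 110), -30, -25) row [0.241, 0.0, -0.516, 0.0001, -0.0004, -0.0] n 2.1 TCP [506.3 118.1 265. ]
((450, 140, 203), -30, 0) row [0.668, -0.061, -0.491, 0.0, -0.0695, -0.0] n 3.5 TCP [450. 140. 374.]
((436, 65, 203), -40, 0) row [-0.169, -0.479, 0.0, 0.0, 0.0, 0.0277] n 1.8 TCP [436.  65. 374.]
([420.3, -1.6, 203.3], -50, 0) row [-0.205, -0.408, -0.002, 0.0, 0.0, 0.0278] n 1.6 TCP [420.3  -1.6 374.3]
```

Loop position consistent (z 13.3, flat). Lift and move moderately.

>>> {"op": "arm_command", "data": {
  "rows": [
    [[0.06,0,-0.13,0,0,0,-1],[0.12,0,-0.26,0,0,0,-1],[0.18,0,-0.39,0,0,0,-1],[0.241,0,-0.516,0,-0.0004,0,-1],[0.241,0,-0.516,0,-0.0004,0,-1]]
  ]
}}

```text
t: 11.73
eef_pos: [506.6, 118.1, 268.0]
tcp_rot: [3.138, -0.433, 2.619]
ft_force: [0.1, 0.7, -1.2]
opening: 0.319
grip_force: 30.0
```

>>> {"op": "arm_command", "data": {
  "rows": [
    [[0.11,-0.01,-0.082,0,-0.0116,0,-1],[0.222,-0.02,-0.164,0,-0.0232,0,-1],[0.334,-0.03,-0.245,0,-0.0348,0,-1],[0.445,-0.04,-0.327,0,-0.0463,0,-1],[0.556,-0.05,-0.409,0,-0.058,0,-1],[0.668,-0.061,-0.491,0,-0.0695,0,-1],[0.668,-0.061,-0.491,0,-0.0695,0,-1],[0.668,-0.061,-0.491,0,-0.0695,0,-1]]
  ]
}}

```text
t: 12.4
eef_pos: [449.6, 140.1, 374.0]
tcp_rot: [3.14, -0.001, 2.619]
ft_force: [0.5, 0.6, -1.5]
opening: 0.314
grip_force: 30.0
```

```bash
python3 - <<'E'
from h import *
check();loop();sync()
p,d=read_camera("scene");q,e=read_camera("top")
a=cv2.resize(p[70:310,200:400],None,fx=2,fy=2);b=cv2.resize(q[60:300,200:400],None,fx=2,fy=2)
cv2.imwrite("pics/c5.png",np.hstack([a,b])[...,::-1])
# lamp stick tilt: grey/black points round the lamp
plan([((436,65,203),-40,0),gl(-115,0,262,-50,0)])
E
```

```text
t 12.4 dpos [ 29.4 141.7  -0.3] drot deg [ -0.06   0.06 -20.02] F [ 0.5  0.6 -1.5] M [-0.02  0.03  0.05] open 0.314 grip 30.0 j [ 0.16  0.31  1.96  0.    0.87 -0.89] grasp [449.7 140.4 203. ]
loop cab [-151.3  189.6  261.6] tilt 25.0 lz [-0.37  0.21  0.91]
((436, 65, 203), -40, 0) row [-0.171, -0.479, -0.001, 0.0002, -0.0001, 0.0279] n 1.8 TCP [436.  65. 374.]
([420.3, -1.6, 203.3], -50, 0) row [-0.206, -0.407, -0.002, -0.0, -0.0, 0.0277] n 1.6 TCP [420.3  -1.6 374.3]
```

View pics/c5.png

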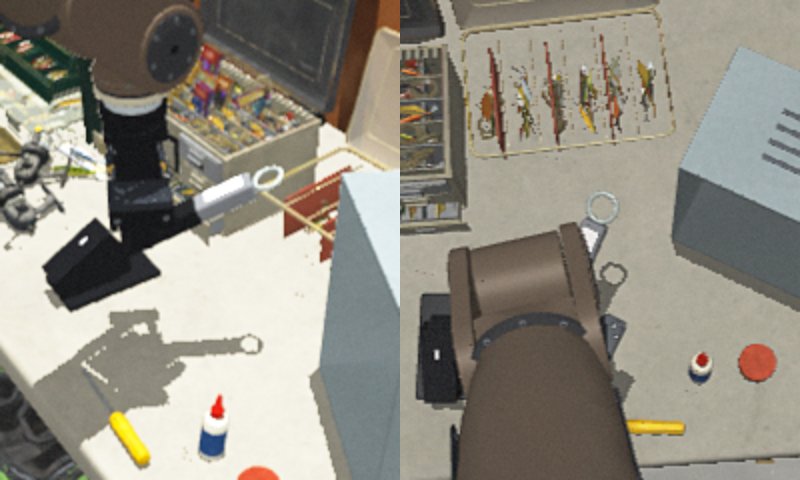

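```bash
cat >> h.py <<'E'
def ray(n,u,v):
    c=get_calibration(n);K=c["camera_matrix"];M=R.from_euler('xyz',c["orientation"])
    return c["position"],M.apply([(u-K[0,2])/K[0,0],-(v-K[1,2])/K[1,1],-1.])
E
python3 - <<'E'
from h import *
print("pred",C0+R.from_euler('z',-30,degrees=True).apply([-151.3,189.6,261.6]))
A=[];b=[]
for n,u,v in(("top",301,163.5),("scene",334,159)):
    o,d=ray(n,u,v);print(n,o+d*(261.6-o[2])/d[2]);d/=np.linalg.norm(d);P=np.eye(3)-np.outer(d,d);A.append(P);b.append(P@o)
print(np.linalg.solve(sum(A),sum(b)))
E
```

```text
pred [581.27035641  64.34841656 261.6       ]
top [578.89650313  65.48139872 261.6       ]
scene [581.69424967  62.88450221 261.6       ]
[580.89022182  64.58694755 260.44291596]
```

>>> {"op": "arm_command", "data": {
  "rows": [
    [[-0.043,-0.12,0,0,0,0.007,-1],[-0.086,-0.24,0,0,0,0.014,-1],[-0.128,-0.36,0,0,0,0.021,-1],[-0.171,-0.479,0,0,0,0.0279,-1],[-0.171,-0.479,0,0,0,0.0279,-1],[-0.171,-0.479,0,0,0,0.0279,-1]]
  ]
}}

```text
t: 13.0
eef_pos: [436.7, 64.0, 372.9]
tcp_rot: [-3.141, -0.003, 2.44]
ft_force: [0.7, 0.4, -2.2]
opening: 0.311
grip_force: 30.0
```

>>> {"op": "arm_command", "data": {
  "rows": [
    [[-0.05,-0.1,0,0,0,0.007,-1],[-0.1,-0.2,0,0,0,0.014,-1],[-0.15,-0.3,0,0,0,0.021,-1],[-0.206,-0.407,-0.002,0,0,0.0277,-1],[-0.206,-0.407,-0.002,0,0,0.0277,-1],[-0.206,-0.407,-0.002,0,0,0.0277,-1]]
  ]
}}

```text
t: 13.5
eef_pos: [421.0, -1.9, 373.7]
tcp_rot: [3.141, -0.001, 2.268]
ft_force: [-0.7, -0.6, -0.9]
opening: 0.312
grip_force: 30.0
```

```bash
python3 - <<'E'
from h import *
check();loop();sync()
plan([gl(-80,0,264,-40,0),gl(-40,0,265,-30,0),gl(-36,0,268,-30,18)])
E
```

```text
t 13.5 dpos [ 0.6 -0.3 -0.6] drot deg [-0.02  0.07  0.07] F [-0.7 -0.6 -0.9] M [-0.05 -0.   -0.04] open 0.312 grip 30.0 j [-0.16  0.25  2.07  0.    0.83 -0.86] grasp [420.9  -1.7 202.7]
loop cab [-1.144e+02  1.000e-01  2.612e+02] tilt 24.9 lz [-0.27  0.32  0.91]
([431.8, -37.8, 205.3], -40, 0) row [-0.23, -0.098, -0.018, 0.0001, -0.0002, -0.0279] n 1.4 TCP [431.8 -37.8 376.3]
([451.3, -79.5, 206.3], -30, 0) row [-0.278, -0.13, -0.006, -0.0, -0.0, -0.0278] n 1.4 TCP [451.3 -79.5 377.3]
([476.9, -94.3, 165.2], -30, 18) row [0.155, 0.0, 0.33, -0.0, -0.05, -0.0] n 2.5 TCP [431.1 -67.9 327.8]
```

>>> {"op": "arm_command", "data": {
  "rows": [
    [[-0.06,-0.025,-0.005,0,0,-0.007,-1],[-0.12,-0.05,-0.01,0,0,-0.014,-1],[-0.18,-0.075,-0.015,0,0,-0.021,-1],[-0.23,-0.098,-0.018,0,0,-0.0279,-1],[-0.23,-0.098,-0.018,0,0,-0.0279,-1]]
  ]
}}

```text
t: 13.92
eef_pos: [432.3, -37.7, 376.6]
tcp_rot: [3.141, -0.0, 2.447]
ft_force: [-0.6, 0.3, -0.8]
opening: 0.318
grip_force: 30.0
```

>>> {"op": "arm_command", "data": {
  "rows": [
    [[-0.07,-0.032,-0.001,0,0,-0.007,-1],[-0.14,-0.065,-0.003,0,0,-0.014,-1],[-0.21,-0.1,-0.005,0,0,-0.021,-1],[-0.278,-0.13,-0.006,0,0,-0.0278,-1],[-0.278,-0.13,-0.006,0,0,-0.0278,-1]]
  ]
}}

```text
t: 14.33
eef_pos: [451.9, -79.6, 377.5]
tcp_rot: [3.141, 0.0, 2.619]
ft_force: [0.4, 0.6, -0.8]
opening: 0.313
grip_force: 30.0
```

>>> {"op": "arm_command", "data": {
  "rows": [
    [[0.026,0,0.055,0,-0.0083,0,-1],[0.052,0,0.11,0,-0.0167,0,-1],[0.078,0,0.165,0,-0.025,0,-1],[0.103,0,0.22,0,-0.0333,0,-1],[0.129,0,0.275,0,-0.0417,0,-1],[0.155,0,0.33,0,-0.05,0,-1],[0.155,0,0.33,0,-0.05,0,-1],[0.155,0,0.33,0,-0.05,0,-1]]
  ]
}}

```text
t: 15.0
eef_pos: [430.7, -66.9, 328.1]
tcp_rot: [3.141, 0.311, 2.617]
ft_force: [0.1, -0.2, -1.0]
opening: 0.316
grip_force: 30.0
```

```bash
python3 - <<'E'
from h import *
check();loop();sync()
plan([gl(-12,0,270,-30,18),gl(-1,0,259,-30,18),gl(21,0,237,-30,18)])
E
```

```text
t 15.0 dpos [-0.4  1.   0.4] drot deg [-0.06  0.15  0.03] F [ 0.1 -0.2 -1. ] M [0.16 0.32 0.06] open 0.316 grip 30.0 j [-0.29  0.32  2.15 -0.19  0.38 -1.17] grasp [476.1 -92.9 165.4]
loop cab [-37.1   0.7 267.8] tilt 42.8 lz [-0.59  0.34  0.73]
([497.7, -106.3, 167.2], -30, 18) row [-0.162, -0.004, 0.04, 0.0001, -0.0004, -0.0001] n 0.6 TCP [451.9 -79.9 329.8]
([507.2, -111.8, 156.2], -30, 18) row [-0.047, -0.0, 0.092, 0.0, -0.0, 0.0] n 0.4 TCP [461.4 -85.4 318.8]
([526.3, -122.8, 134.2], -30, 18) row [-0.094, -0.0, 0.185, 0.0, -0.0, 0.0] n 0.7 TCP [480.5 -96.4 296.8]
```

>>> {"op": "arm_command", "data": {
  "rows": [
    [[-0.054,-0.001,0.013,0,0,0,-1],[-0.108,-0.003,0.027,0,0,0,-1],[-0.162,-0.004,0.04,0,-0.0004,0,-1],[-0.162,-0.004,0.04,0,-0.0004,0,-1]]
  ]
}}

```text
t: 15.33
eef_pos: [453.8, -81.8, 330.6]
tcp_rot: [3.14, 0.319, 2.617]
ft_force: [0.2, -0.2, -1.2]
opening: 0.312
grip_force: 30.0
```

>>> {"op": "arm_command", "data": {
  "rows": [
    [[-0.016,0,0.03,0,0,0,-1],[-0.032,0,0.06,0,0,0,-1],[-0.047,0,0.092,0,0,0,-1],[-0.047,0,0.092,0,0,0,-1]]
  ]
}}

```text
t: 15.67
eef_pos: [462.0, -86.5, 318.3]
tcp_rot: [3.141, 0.316, 2.618]
ft_force: [-0.2, 0.2, -2.2]
opening: 0.311
grip_force: 30.0
```

```bash
python3 - <<'E'
from h import *
check();loop();sync()
plan([gl(21,0,237,-30,18)])
E
```

```text
t 15.67 dpos [-18.5   9.8  21.4] drot deg [-0.01 -0.1   0.02] F [-0.2  0.2 -2.2] M [ 0.06  0.22 -0.  ] open 0.311 grip 30.0 j [-0.31  0.38  2.08 -0.17  0.38 -1.21] grasp [ 508.  -113.   155.8]
loop cab [ 1.000e-01 -7.000e-01  2.588e+02] tilt 43.1 lz [-0.59  0.34  0.73]
([526.3, -122.8, 134.2], -30, 18) row [-0.088, 0.005, 0.18, 0.0001, 0.0003, -0.0] n 0.7 TCP [480.5 -96.4 296.8]
```

No contact; loop is centred at the tip. Slide down the hook slowly.

>>> {"op": "arm_command", "data": {
  "rows": [
    [[-0.018,0.001,0.036,0,0,0,-1],[-0.035,0.002,0.072,0,0,0,-1],[-0.053,0.003,0.108,0,0,0,-1],[-0.07,0.004,0.144,0,0,0,-1],[-0.088,0.005,0.18,0,0.0003,0,-1],[-0.088,0.005,0.18,0,0.0003,0,-1]]
  ]
}}

```text
t: 16.17
eef_pos: [480.8, -96.4, 296.8]
tcp_rot: [3.141, 0.314, 2.618]
ft_force: [0.2, 0.3, -0.7]
opening: 0.314
grip_force: 30.0
```

```bash
python3 - <<'E'
from h import *
check();loop();sync()
plan([gl(21,0,229,-30,18)])
E
```

```text
t 16.17 dpos [ 0.2 -0.1  0. ] drot deg [-0.04 -0.01 -0.  ] F [ 0.2  0.3 -0.7] M [ 0.14  0.24 -0.  ] open 0.314 grip 30.0 j [-0.32  0.44  2.06 -0.18  0.34 -1.21] grasp [ 526.5 -122.8  134.1]
loop cab [2.120e+01 1.000e-01 2.369e+02] tilt 43.0 lz [-0.59  0.34  0.73]
([526.3, -122.8, 126.2], -30, 18) row [0.018, -0.001, 0.05, 0.0001, -0.0, -0.0] n 0.2 TCP [480.5 -96.4 288.8]
```

>>> {"op": "arm_command", "data": {
  "rows": [
    [[0.005,0,0.013,0,0,0,-1],[0.009,0,0.025,0,0,0,-1],[0.014,0,0.038,0,0,0,-1],[0.018,-0.001,0.05,0,0,0,-1],[0.018,-0.001,0.05,0,0,0,-1]]
  ]
}}

```text
t: 16.58
eef_pos: [480.0, -96.1, 289.8]
tcp_rot: [3.141, 0.316, 2.618]
ft_force: [1.0, -0.4, 2.5]
opening: 0.31
grip_force: 30.0
```

```bash
python3 - <<'E'
from h import *
check();loop()
E
```

```text
t 16.58 dpos [-0.5  0.4  1. ] drot deg [-0.06 -0.11 -0.01] F [ 1.  -0.4  2.5] M [-0.2  -0.33  0.08] open 0.31 grip 30.0 j [-0.32  0.45  2.07 -0.19  0.32 -1.2 ] grasp [ 526.1 -122.5  127.2]
loop cab [2.050e+01 1.000e-01 2.302e+02] tilt 43.1 lz [-0.59  0.34  0.73]
```

>>> {"op": "arm_command", "data": {
  "rows": [
    [[0,0,0,0,0,0,1],[0,0,0,0,0,0,1],[0,0,0,0,0,0,1],[0,0,0,0,0,0,1],[0.1,0,-0.033,0,0,0,1],[0.25,0,-0.08,0,0,0,1],[0.4,0,-0.13,0,0,0,1],[0.4,0,-0.3,0,0,0,1],[0.4,0,-0.5,0,0,0,1],[0.4,0,-0.7,0,0,0,1]]
  ]
}}

```text
t: 17.42
eef_pos: [401.6, -51.0, 371.6]
tcp_rot: [3.141, 0.313, 2.618]
ft_force: [0.5, -0.9, 0.2]
opening: 0.957
grip_force: 0.0
```

>>> {"op": "arm_command", "data": {
  "rows": [
    [[0.2,0,-0.1,0,0,0,1],[0.2,0.1,-0.2,0,0,0,1],[0.2,0.3,-0.3,0,0,0,1],[0.2,0.6,-0.3,0,0,0,1],[0.2,0.9,-0.3,0,0,0,1],[0.2,1,-0.3,0,0,0,1],[0.2,1,-0.3,0,0,0,1],[0.2,1,-0.3,0,0,0,1]]
  ]
}}

```text
t: 18.08
eef_pos: [440.4, 100.6, 404.2]
tcp_rot: [-3.142, 0.314, 2.62]
ft_force: [-0.2, -0.2, 0.0]
opening: 0.999
grip_force: 0.0
```

```bash
python3 - <<'E'
from h import *
check()
p,d=read_camera("scene");q,e=read_camera("top")
a=cv2.resize(p[130:350,300:500],None,fx=2,fy=2);b=cv2.resize(q[70:290,300:500],None,fx=2,fy=2)
cv2.imwrite("pics/c6.png",np.hstack([a,b])[...,::-1])
E
```

```text
t 18.08 dpos [-40.1 197.  115.4] drot deg [-0.05 -0.   -0.14] F [-0.2 -0.2  0. ] M [0.03 0.17 0.05] open 0.999 grip 0.0 j [ 0.11  0.23  2.01 -0.3   0.67 -0.73] grasp [486.2  74.3 241.5]
```

View pics/c6.png

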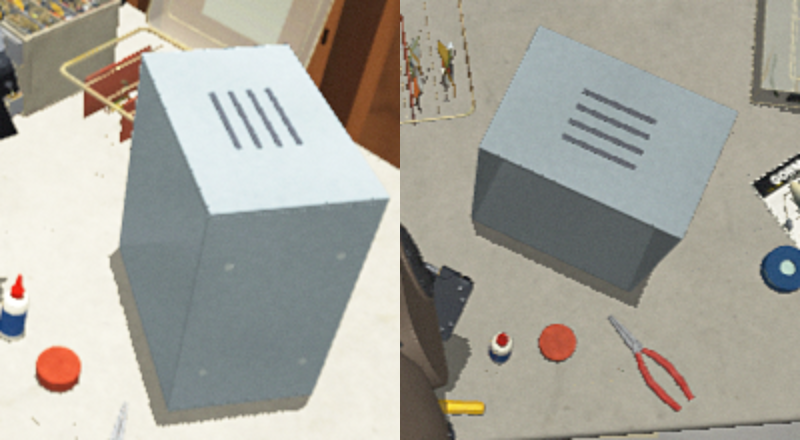

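```bash
python3 - <<'E'
from h import *
A=[]
for i in range(120):
    p,d=read_camera("top");A.append(p[140:225,330:450].astype(int))
A=np.array(A);ref=np.median(A[-40:],0);dev=np.abs(A-ref).max(-1)
print([(dev[i]>40).sum() for i in range(0,120,4)]);check()
E
```

```text
[np.int64(10), np.int64(13), np.int64(5), np.int64(1), np.int64(0), np.int64(0), np.int64(0), np.int64(0), np.int64(0), np.int64(0), np.int64(0), np.int64(0), np.int64(0), np.int64(0), np.int64(0), np.int64(0), np.int64(0), np.int64(0), np.int64(0), np.int64(0), np.int64(0), np.int64(0), np.int64(0), np.int64(0), np.int64(0), np.int64(0), np.int64(0), np.int64(0), np.int64(0), np.int64(0)]
t 24.18 dpos [-40.  196.2 115.8] drot deg [-0.05 -0.05 -0.  ] F [ 0.5  0.2 -0.2] M [ 0.05  0.18 -0.02] open 1.001 grip 0.0 j [ 0.11  0.22  2.01 -0.3   0.67 -0.73] grasp [486.4  73.4 242. ]
```

>>> {"op": "arm_command", "data": {
  "rows": [
    [[0,0,0,0,0,0,1],[0,0,0,0,0,0,1],[0,0,0,0,0,0,1],[0,0,0,0,0,0,1],[0,0,0,0,0,0,1],[0,0,0,0,0,0,1],[0,0,0,0,0,0,1],[0,0,0,0,0,0,1],[0,0,0,0,0,0,1],[0,0,0,0,0,0,1]]
  ]
}}

```text
t: 25.02
eef_pos: [440.5, 99.8, 404.5]
tcp_rot: [3.141, 0.315, 2.618]
ft_force: [-0.0, 0.0, 0.2]
opening: 1.002
grip_force: 0.0
```

>>> {"op": "arm_command", "data": {
  "rows": [
    [[0,0,0,0,0,0,1],[0,0,0,0,0,0,1],[0,0,0,0,0,0,1],[0,0,0,0,0,0,1],[0,0,0,0,0,0,1],[0,0,0,0,0,0,1],[0,0,0,0,0,0,1],[0,0,0,0,0,0,1],[0,0,0,0,0,0,1],[0,0,0,0,0,0,1]]
  ]
}}

```text
t: 25.85
eef_pos: [440.5, 99.8, 404.5]
tcp_rot: [3.141, 0.315, 2.618]
ft_force: [0.7, -0.6, -0.5]
opening: 0.999
grip_force: 0.0
```

>>> {"op": "arm_command", "data": {
  "rows": [
    [[0,0,0,0,0,0,1],[0,0,0,0,0,0,1],[0,0,0,0,0,0,1],[0,0,0,0,0,0,1],[0,0,0,0,0,0,1],[0,0,0,0,0,0,1],[0,0,0,0,0,0,1],[0,0,0,0,0,0,1],[0,0,0,0,0,0,1],[0,0,0,0,0,0,1]]
  ]
}}

```text
t: 26.68
eef_pos: [440.5, 99.8, 404.5]
tcp_rot: [3.141, 0.315, 2.618]
ft_force: [-0.3, -0.4, 0.5]
opening: 1.0
grip_force: 0.0
```

>>> {"op": "arm_command", "data": {
  "rows": [
    [[0,0,0,0,0,0,1],[0,0,0,0,0,0,1],[0,0,0,0,0,0,1],[0,0,0,0,0,0,1],[0,0,0,0,0,0,1],[0,0,0,0,0,0,1],[0,0,0,0,0,0,1],[0,0,0,0,0,0,1],[0,0,0,0,0,0,1],[0,0,0,0,0,0,1]]
  ]
}}

```text
t: 27.52
eef_pos: [440.5, 99.8, 404.5]
tcp_rot: [3.141, 0.315, 2.618]
ft_force: [0.6, 0.0, 0.7]
opening: 1.004
grip_force: 0.0
```

>>> {"op": "arm_command", "data": {
  "rows": [
    [[0,0,0,0,0,0,1],[0,0,0,0,0,0,1],[0,0,0,0,0,0,1],[0,0,0,0,0,0,1],[0,0,0,0,0,0,1],[0,0,0,0,0,0,1],[0,0,0,0,0,0,1],[0,0,0,0,0,0,1],[0,0,0,0,0,0,1],[0,0,0,0,0,0,1]]
  ]
}}

```text
t: 28.35
eef_pos: [440.5, 99.8, 404.6]
tcp_rot: [3.141, 0.315, 2.618]
ft_force: [0.0, 0.4, -0.4]
opening: 1.0
grip_force: 0.0
```

>>> {"op": "arm_command", "data": {
  "rows": [
    [[0,0,0,0,0,0,1],[0,0,0,0,0,0,1],[0,0,0,0,0,0,1],[0,0,0,0,0,0,1],[0,0,0,0,0,0,1],[0,0,0,0,0,0,1],[0,0,0,0,0,0,1],[0,0,0,0,0,0,1],[0,0,0,0,0,0,1],[0,0,0,0,0,0,1]]
  ]
}}

```text
t: 29.18
eef_pos: [440.5, 99.8, 404.5]
tcp_rot: [3.141, 0.315, 2.618]
ft_force: [0.2, 0.5, 0.2]
opening: 1.001
grip_force: 0.0
```

```bash
python3 - <<'E'
from h import *
A=np.array([read_camera("top")[0][140:225,330:450].astype(int) for i in range(60)])
print(np.ptp(A,axis=0).max());check()
print(job_done())
E
```

```text
22
t 32.18 dpos [-40.  196.2 115.7] drot deg [-0.05 -0.06 -0.  ] F [-0.5  0.1 -0.7] M [0.07 0.14 0.05] open 0.997 grip 0.0 j [ 0.11  0.22  2.01 -0.3   0.67 -0.73] grasp [486.4  73.4 242. ]
the job is handed in; nothing more can be done
None
```

I drew the lamp from the dock, laid it flat on the table and let go, then hung it on the cabinet hook and handed the job in at 32 s. Neither camera can see the hook, so I judged the hang from three signs: the contact force on the hook, no lamp on the visible cabinet floor, and no movement at the cabinet mouth. The oil bottle, tin and screwdriver looked undisturbed.

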